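# Return the torch to the evidence kit

### The job

The search exercise is over: pull the torch (the one with the wider, flared head) up out of the wooden tool stand and put it into the empty upright tube inside the open kit case, lens end up, standing on the bottom of the tube. Lower it in rather than letting it drop, then let go; leave the marker pen and the inspection mirror standing in the stand.

Things in the scene. Friction and masses are not known exactly. Their poses are not given: they have to be found in the camera images.
- torch: Dark metal hand torch, 160 mm long, 0.10 to 0.21 kg, loose, at first upright, lens up, in any one of the stand's three holes. Round barrel 26 mm in diameter up to 105 mm, flaring to a cylindrical head 36 mm in diameter from 118 to 160 mm above the foot: grip it there. Origin: centre of the flat foot; z up along the torch. Hole floors are 15 mm above the table, hole mouths 75 mm.
- marker: Grey marker pen, black cap up, 125 mm long, 25 mm thick, loose, upright in another hole. Origin: centre of its foot; z up along it. The stand that holds all three tools is a fixed plywood block 70 x 270 mm, 75 mm high, with three holes 34 mm wide, 60 mm deep, 90 mm apart in a row within 0.35 rad of world y.
- mirror: Inspection mirror, 137 mm long, loose, upright in the remaining hole: black round handle 78 mm long and up to 25 mm thick, thin steel rod, at the top an upright round mirror 36 mm in diameter. Origin: centre of its foot; z up along the handle.
- tube_floor (a point): Centre of the inner floor of the empty bare-metal upright tube fixed in the case, 10 mm above the table; z up, x and y along the case. Tube: 46 mm inside diameter, 4 mm wall, rim 80 mm above this point. Case: fixed black box 320 (x) by 240 (y) mm, turned up to 0.25 rad, walls 95 mm high; nothing in it is taller; the tube's axis is 90 mm from its near and right walls. The lid lies flat at its left.
Not all that is in view belongs to the job. What is shaped like the marker but yellow is not meant.

How it is judged (in metres and radians):
On the way:
1. the torch has been pulled right out of the stand: its foot is more than 80 mm above the table (height (world z) of torch above 0.08 m), for 0.1 s.
At the end, for the whole second after the job is handed in: The torch stands at rest in the tube, lens up: foot within 18 mm of the tube's axis and under 12 mm above its floor, leaning under 0.4 rad. Marker and mirror still stand in the stand: each foot within 30 mm of its start and under 30 mm above the table, leaning under 0.4 rad (horizontal distance between torch and tube_floor below 0.018 m and z of torch in the frame of tube_floor below 0.012 m and angle between each of torch, marker, mirror's own z axis and vertical below 0.4 rad and linear speed of torch below 0.03 m/s and height (world z) of each of marker, mirror below 0.03 m and distance of each of marker, mirror from where it was at the start of the episode below 0.03 m); the robot touches nothing.
It fails at once if the torch is dropped: it moves faster than 0.7 m/s with no finger on it (a free fall of more than about 25 mm) (linear speed of torch above 0.7 m/s and contact force between the fingers and torch below 0.05 N).
It fails at once if the marker is pulled out or shifted by more than 30 mm (distance of marker from where it was at the start of the episode above 0.03 m).
It fails at once if the mirror is pulled out or shifted by more than 30 mm (distance of mirror from where it was at the start of the episode above 0.03 m).
It also fails if it takes over 38 s, if anything falls off the work surface, if the arm or the gripper's body presses on something with over 40 N, if the wrist force passes 120 N, or if a joint passes its speed limit or range.

### The arm

A 6-joint arm with a two-finger parallel gripper is mounted at the origin on the work surface. World frame = base frame: x ahead of the robot, y to its left, z up, the work surface at z = 0. Lengths are in mm, angles in rad, forces in N, time in s.
With the tool pointing down it reaches from about 275 to 1000 mm from the base axis. Payload 8.4 kg.
Tool frame: the origin (TCP) lies midway between the tips of the shut fingers; the grasp point (between the pads) lies 19 mm behind it; z points along the fingers, y is the line along which they close (so a half turn about z gives the same grasp; the last joint's range is limited). The gripper opens to 85 mm and grips with 20 to 120 N. Pads are 22 mm wide; open, the fingers measure 114 mm over their backs; the gripper's body (76 mm by 85 mm) begins 54 mm behind the grasp point. The pads swing forward as they close: fully open they stand 13 mm farther back than shut.
Start: joints at [-1.336, 0.353, 1.633, -0, 1.155, -0.002], TCP at [146.619, -607.561, 204.681] pointing down, gripper open.
Joint ranges: [-2.63, 2.63], [-0.92, 2.1], [0.06, 2.66], [-1.3, 4.44], [0, 2.69], [-3.02, 3.02]. Speed limits (rad/s): [2.22, 2.22, 2.79, 3.14, 3.14, 3.14].

### API

Orientations are given as [roll, pitch, yaw] about the fixed x, y, z axes, in that order (R = Rz(yaw) Ry(pitch) Rx(roll)).
In Python, from rig import r gives the robot as it stands.
- The arm moves only by the shell command python3 -m inch 'ROWS' [OPENING] [FORCE]. ROWS is JSON, a list that holds one entry, the list of rows, each a list of 6 numbers: the shift along the tool's x, y, z scaled (see below), then the turn, a rotation vector about the tool's x, y, z scaled (see below). In form: [[[tx, ty, tz, wx, wy, wz], ...]]. A call has 1 to 8 rows; each row is the pose to reach, as a shift and turn from the pose commanded when the call began, along the tool's axes at that moment, turning the shorter way round; what a row does not reach only later rows make up. The controller multiplies each number of a shift by 20 cm and each number of a turn by pi rad. A row lasts 1/12 s, in which the tool goes at most 41.7 mm and 7.16 degrees, less where a joint would pass 70% of its speed; a pose out of reach is approached as far as the arm can. A call with a number of a shift or a turn outside -1 to 1 is refused whole. A call with a gripper value outside its range is refused whole. OPENING is the gripper's target within -1 to 1 (fully open at 1, half-way at 0, shut at -1), set as the call begins (- or left out, the last holds). The fingers move at their own pace and stop on an object; FORCE is the grip in N (left out, the last holds). Time passes only in rows, so rows that repeat a pose let the fingers close. It gives the time, the measured TCP pose, the force, the opening and the grip force at its end, in the units of the state.
- r.sense(): the state, without advancing time (a new reading comes with each control period).
- r.grab_frame(name): name is "scene" or "side" or "wrist"; returns the picture (384x512x3 uint8, red, green, blue); there is no depth.
- r.camera_info(name): a dict with "K" (3x3 intrinsics, pixels), "distortion" ([k1, k2, p1, p2, k3] as OpenCV has them; the pictures are not rectified), "rvec" (rotation vector, rad) and "tvec" (3), from world to camera coordinates, as OpenCV has them; the wrist camera has in their place "mount" (4x4, takes a point from camera to tool coordinates, whose origin is the TCP and whose axes are the flange's). Camera axes: x right, y down, z forward; pixel columns grow to the right and rows downward; lengths in mm; the calibration is good to about 2 mm. A picture is of the moment at which its call begins: read the wrist's pose just before it. camera_info takes no time and is no camera call.
- r.sign_off(): hands the job in; it is judged then, once.
The state is a dict: "clock": time; "qpos": joint angles; "qvel": joint speeds; "joint_efforts": joint torques, N m; "eef_pos": TCP position; "tcp_rot": TCP orientation; "contact_force": force on the tool from outside, world axes, zero at the start; "wrist_torque": the same for the moment, N m; "opening": opening from 0.0 (shut) to 1.0 (fully open); "grasp_force": force on a finger pad.
Only numpy, scipy, OpenCV 4.12 (cv2) and the standard library are available. Lean on these libraries where they do the work, as an engineer would, in place of code of your own. Each camera call takes 0.05 s, during which the arm holds its last target. There are 200 camera calls.

## Working session

There is one attempt and no reset: what is moved stays moved. The work goes in short steps, Python scripts to look and compute and a shell command to move; the robot and the scene stay as the last step left them, time stands still between calls to the robot, and variables do not carry over. Pictures are saved under pics/ and viewed, at most 10 in all, crops included, and the job is handed in when it is done.

```bash
ls; mkdir -p pics
python3 - <<'E'
from rig import r
import cv2
print(r.sense())
for n in("scene","side","wrist"):
    print(n,r.camera_info(n))
a=[r.grab_frame(n)[:,:,::-1] for n in("scene","side","wrist")]
for n,i in zip(("scene","side","wrist"),a): cv2.imwrite(f"pics/{n}0.png",i)
for n,i in zip(("scene","side"),a): cv2.imwrite(f"pics/{n}0b.png",cv2.resize(i,(800,600)))
E
```

```text
pics
{'clock': 0.0, 'qpos': array([-1.33636183e+00,  3.53678977e-01,  1.63415831e+00,  1.11117479e-05,
        1.15522931e+00, -2.44994260e-03]), 'qvel': array([-0.00059936,  0.00013957, -0.00036134,  0.00158474, -0.00060158,
        0.00052161]), 'joint_efforts': array([-1.77004971e-03, -6.05254698e+01, -3.42070842e+01, -1.23486579e-04,
        9.04038985e-03,  2.19138542e-05]), 'eef_pos': array([ 146.5194585 , -607.02560696,  203.93213192]), 'tcp_rot': array([-3.14011874e+00, -1.37704084e-05,  2.36879933e-01]), 'contact_force': array([0.31937287, 0.37245823, 0.50276175]), 'wrist_torque': array([ 0.06087265, -0.01420542, -0.00810906]), 'grasp_force': 0.0, 'opening': 1.0022507129761475}
scene {'K': array([[387.48955166,   0.        , 256.79021385],
       [  0.        , 387.48955166, 194.21465965],
       [  0.        ,   0.        ,   1.        ]]), 'distortion': array([-0.10868366,  0.        ,  0.        ,  0.        ,  0.        ]), 'rvec': array([ 0.82908561,  2.62166766, -1.03760303]), 'tvec': array([ 433.46548856, -165.35877084, 1235.65475247])}
side {'K': array([[483.97710194
[... 246 characters left out ...]
854, -0.08254082,  0.05750248]), 'tvec': array([-504.65873023,   44.29900458, 1164.16860861])}
wrist {'K': array([[305.11715763,   0.        , 255.30273174],
       [  0.        , 305.11715763, 194.5203077 ],
       [  0.        ,   0.        ,   1.        ]]), 'distortion': array([-0.02816914,  0.        ,  0.        ,  0.        ,  0.        ]), 'mount': array([[ 6.60618042e-04, -9.52163292e-01, -3.05588986e-01,
         7.93101432e+01],
       [ 9.99998767e-01,  1.93764940e-04,  1.55804491e-03,
         4.63574522e-03],
       [-1.42430074e-03, -3.05589639e-01,  9.52162247e-01,
        -1.68470445e+02],
       [ 0.00000000e+00,  0.00000000e+00,  0.00000000e+00,
         1.00000000e+00]])}
```

View pics/scene0b.png

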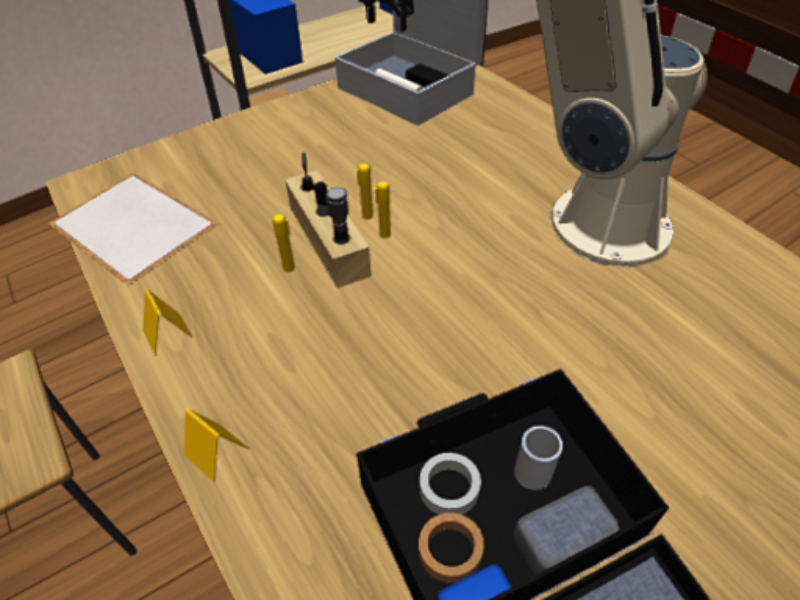

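View pics/side0b.png

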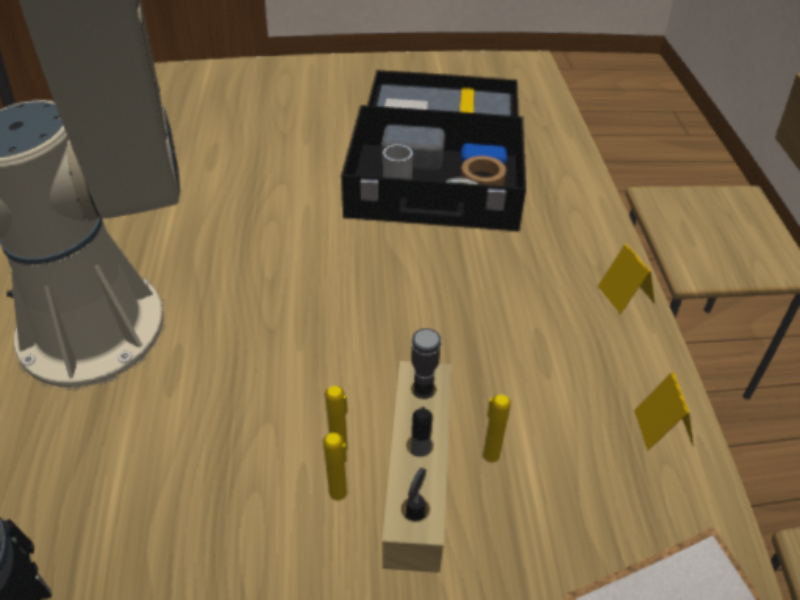

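The torch is the nearest-to-case tool: its lens centre is at scene (216,124) and side (273,216), native pixels. The tube rim is at scene (347,283) and side (255,98). Yellow decoys stand beside the stand.

```bash
cat > h.py <<'E'
import numpy as np, cv2
from scipy.optimize import least_squares
from rig import r
def proj(n,P):
    c=r.camera_info(n)
    return cv2.projectPoints(np.array(P,float).reshape(-1,3),c["rvec"],c["tvec"],c["K"],c["distortion"])[0].reshape(-1,2)
def ray(n,uv,pose=None):
    c=r.camera_info(n); p=cv2.undistortPoints(np.array([[uv]],float),c["K"],c["distortion"])[0,0]
    R=cv2.Rodrigues(c["rvec"])[0]; o=-R.T@c["tvec"]; return o,R.T@np.array([*p,1])
def onz(n,uv,z):
    o,d=ray(n,uv); return o+d*(z-o[2])/d[2]
def tri(a,b):
    f=lambda x: np.r_[proj("scene",x)[0]-a,proj("side",x)[0]-b]
    s=least_squares(f,[500,0,100]); return s.x,s.fun
E
python3 - <<'E'
from h import *
np.set_printoptions(precision=1,suppress=True)
k=.64
P={"torch175":((337,194),(426,338),175),"rim90":((542,443),(398,153),90),"marker140":((320,187),(422,414),140),"yA":((383,186),(335,390),125),"yB":((364,168),(333,440),125),"yC":((280,218),(500,400),125)}
for n,(a,b,z) in P.items():
    a=np.array(a)*k;b=np.array(b)*k
    print(n,*tri(a,b),onz("scene",a,z),onz("side",b,z))
# stand corners top, side view
for uv in [(403,362),(451,366),(383,542),(443,545)]: print("stand",onz("side",np.array(uv)*k,75))
# case top corners
for uv in [(358,453),(561,372),(666,508)]: print("case",onz("scene",np.array(uv)*k,95))
E
```

```text
torch175 [ 515.3 -209.5  172.1] [-0.8  0.3 -0.6 -0.2] [ 514.7 -205.7  175. ] [ 516.  -212.6  175. ]
rim90 [519.2 317.7  87.3] [-0.6  0.3 -0.8 -0.4] [519.1 318.9  90. ] [521.1 311.5  90. ]
marker140 [ 504.4 -295.3  132.2] [-0.3  0.1 -0.2 -0.1] [ 508.  -285.2  140. ] [ 504.  -301.1  140. ]
yA [ 400.8 -242.6  119.8] [-0.6  0.3 -0.4 -0.2] [ 402.3 -236.5  125. ] [ 401.8 -247.1  125. ]
yB [ 397.1 -316.2  118.1] [-0.7  0.3 -0.4 -0.2] [ 399.7 -307.4  125. ] [ 398.1 -321.3  125. ]
yC [ 603.  -272.2  120.7] [-1.   0.2 -0.7 -0.1] [ 602.2 -266.2  125. ] [ 603.3 -275.9  125. ]
stand [ 493.2 -165.3   75. ]
stand [ 557.7 -176.6   75. ]
stand [ 449.8 -431.    75. ]
stand [ 517.4 -439.6   75. ]
case [726.9 192.1  95. ]
case [419.1 251.6  95. ]
case [460.1 480.   95. ]
```

```bash
cat >> h.py <<'E'
from scipy.spatial.transform import Rotation as Ro
def to(p,yaw=None,tilt=True):
    s=r.sense(); R=Ro.from_euler("xyz",s["tcp_rot"]); y=s["tcp_rot"][2] if yaw is None else yaw
    T=Ro.from_euler("xyz",[np.pi,0,y])
    sh=R.inv().apply(np.array(p)-s["eef_pos"]); w=(R.inv()*T).as_rotvec()
    print("shift",np.round(sh/200,4),"turn",np.round(w/np.pi,4),"mm",round(float(np.linalg.norm(sh))),"t",s["clock"])
E
python3 -c "
from h import *
to([505,-209,230],-.16)"
```

```text
shift [ 2.2094 -1.5151 -0.1278] turn [-3.000e-04  1.000e-04  1.263e-01] mm 536 t 0.15
```

```bash
python3 -m inch '[[[0.2,-0.14,-0.1,0,0,0],[0.4,-0.28,-0.13,0,0,0.03],[0.6,-0.42,-0.13,0,0,0.06],[0.8,-0.56,-0.13,0,0,0.1],[1,-0.69,-0.13,0,0,0.126],[1,-0.69,-0.13,0,0,0.126],[1,-0.69,-0.13,0,0,0.126]]]' 1 && python3 -c "
from h import *
to([505,-209,230],-.16)"
```

```text
clock: 0.73
eef_pos: [312.2, -421.6, 230.6]
tcp_rot: [-3.139, -0.001, -0.156]
contact_force: [0.4, 0.7, 0.0]
opening: 0.999
grasp_force: 0.0
shift [ 0.7871 -1.2     0.007 ] turn [-0.0008 -0.0003  0.0013] mm 287 t 0.7333
```

```bash
python3 -m inch '[[[0.13,-0.17,0,0,0,0],[0.26,-0.34,0,0,0,0],[0.39,-0.51,0,0,0,0],[0.52,-0.68,0,0,0,0],[0.65,-0.84,0,0,0,0],[0.78,-1,0,0,0,0],[0.78,-1,0,0,0,0]]]' 1 && python3 -m inch '[[[0,-0.1,0,0,0,0],[0,-0.2,0,0,0,0],[0,-0.2,0,0,0,0],[0,-0.2,0,0,0,0]]]' 1
python3 - <<'E'
from h import *
to([505,-209,230],-.16)
s=r.sense(); im=r.grab_frame("wrist")[:,:,::-1]; cv2.imwrite("pics/w1.png",im); cv2.imwrite("pics/w1b.png",cv2.resize(im,(800,600)))
np.save("w1.npy",np.r_[s["eef_pos"],s["tcp_rot"]])
E
```

```text
clock: 1.32
eef_pos: [498.6, -249.8, 230.6]
tcp_rot: [-3.14, -0.002, -0.156]
contact_force: [-0.6, 0.5, 0.1]
opening: 1.001
grasp_force: 0.0
clock: 1.65
eef_pos: [500.6, -213.9, 230.5]
tcp_rot: [3.141, 0.0, -0.157]
contact_force: [-0.4, -0.1, -0.8]
opening: 1.002
grasp_force: 0.0
shift [ 0.018  -0.0276  0.0026] turn [0.0001 0.0001 0.0009] mm 7 t 1.65
```

View pics/w1b.png

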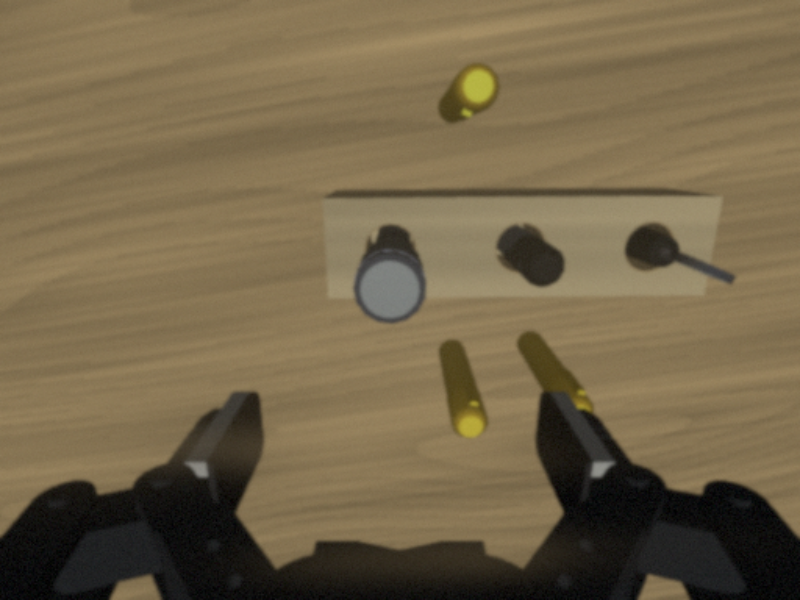

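The wrist picture shows the torch lens centre at about (390,290)/800 and the stand parallel to the finger line, so the yaw is right.

```bash
cat >> h.py <<'E'
def wz(uv,z,pose):
    c=r.camera_info("wrist"); p=cv2.undistortPoints(np.array([[uv]],float),c["K"],c["distortion"])[0,0]
    R=Ro.from_euler("xyz",pose[3:]).as_matrix(); M=c["mount"]
    o=R@M[:3,3]+pose[:3]; d=R@M[:3,:3]@np.array([*p,1]); return o+d*(z-o[2])/d[2]
E
python3 - <<'E'
from h import *
np.set_printoptions(precision=1,suppress=True)
p=np.load("w1.npy")
print(wz(np.array([390,290])*.64,175,p), wz(np.array([545,265])*.64,140,p))
for uv in [(325,197),(720,197),(330,298),(706,294)]: print(wz(np.array(uv)*.64,75,p))
to([516,-208,136],-.16)
E
```

```text
[ 515.7 -211.8  175. ] [ 506.6 -297.3  140. ]
[ 557.9 -173.2   75. ]
[ 517.3 -436.2   75. ]
[ 488.3 -162.5   75. ]
[ 449.2 -429.1   75. ]
shift [ 0.1 -0.   0.5] turn [0. 0. 0.] mm 96 t 1.7
```

```bash
python3 -m inch '[[[0.1,0.01,0,0,0,0],[0.1,0.01,0.1,0,0,0],[0.1,0.01,0.2,0,0,0],[0.1,0.01,0.3,0,0,0],[0.1,0.01,0.4,0,0,0],[0.1,0.01,0.48,0,0,0],[0.1,0.01,0.48,0,0,0],[0.1,0.01,0.48,0,0,0]]]' 1 && python3 -m inch '[[[0,0,0,0,0,0],[0,0,0,0,0,0],[0,0,0,0,0,0],[0,0,0,0,0,0],[0,0,0,0,0,0],[0,0,0,0,0,0],[0,0,0,0,0,0],[0,0,0,0,0,0]]]' -1 50
```

```text
clock: 2.37
eef_pos: [519.4, -220.1, 134.2]
tcp_rot: [-3.141, 0.002, -0.16]
contact_force: [1.1, -1.6, 0.5]
opening: 1.004
grasp_force: 0.0
clock: 3.03
eef_pos: [521.0, -219.5, 135.9]
tcp_rot: [3.141, -0.002, -0.159]
contact_force: [-0.4, 0.8, 5.1]
opening: 0.396
grasp_force: 49.3
```

The rounded printout misled me by several millimetres, so the grip is off-centre. I'll open, recentre and regrip.

```bash
sed -i 's/print("shift",np.round(sh\/200,4)/print("shift",(sh\/200).round(4).tolist()/; s/"turn",np.round(w\/np.pi,4)/"turn",(w\/np.pi).round(4).tolist()/' h.py
python3 -m inch '[[[0,0,0,0,0,0],[0,0,0,0,0,0],[0,0,0,0,0,0],[0,0,0,0,0,0],[0,0,0,0,0,0],[0,0,0,0,0,0]]]' 1 && python3 -c "
from h import *
s=r.sense();print(s['contact_force'],s['opening'],s['eef_pos'])
to([515.5,-211,136],-.16)
r2=r.grab_frame('side')
cv2.imwrite('pics/s2.png',cv2.resize(r2[170:350,170:400,::-1],None,fx=3,fy=3))"
```

```text
clock: 3.53
eef_pos: [520.1, -219.4, 134.6]
tcp_rot: [-3.142, 0.0, -0.159]
contact_force: [-0.2, -0.4, 0.6]
opening: 0.999
grasp_force: 0.0
[-0.22834644 -0.38526278  0.64300145] 0.9988134122909395 [ 520.08033921 -219.36664171  134.59666566]
shift [-0.0292, -0.0377, -0.007] turn [-0.0, 0.0, 0.0003] mm 10 t 3.5333
```

View pics/s2.png

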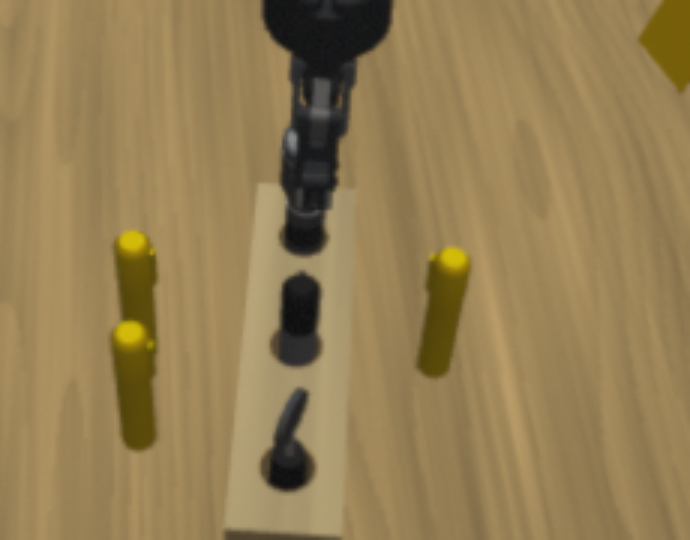

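The torch still stands upright in its hole, to the left of the fingers' centreline (crop 300,220). Recentring.

```bash
python3 -m inch '[[[-0.025,-0.038,-0.005,0,0,0],[-0.025,-0.038,-0.005,0,0,0],[-0.025,-0.038,-0.005,0,0,0]]]' 1 && python3 -m inch '[[[0,0,0,0,0,0],[0,0,0,0,0,0],[0,0,0,0,0,0],[0,0,0,0,0,0],[0,0,0,0,0,0],[0,0,0,0,0,0],[0,0,0,0,0,0]]]' -1 50 && python3 -m inch '[[[0,0,-0.05,0,0,0],[0,0,-0.12,0,0,0],[0,0,-0.2,0,0,0],[0,0,-0.28,0,0,0],[0,0,-0.36,0,0,0],[0,0,-0.43,0,0,0],[0,0,-0.5,0,0,0],[0,0,-0.5,0,0,0]]]' && python3 -c "
from h import *
to([518,-40,240],0.2)"
```

```text
clock: 3.83
eef_pos: [516.1, -210.5, 135.7]
tcp_rot: [-3.141, 0.0, -0.159]
contact_force: [0.0, 0.5, 0.1]
opening: 1.003
grasp_force: 0.0
clock: 4.42
eef_pos: [516.7, -211.3, 136.0]
tcp_rot: [3.141, -0.001, -0.159]
contact_force: [-0.5, -0.3, 4.4]
opening: 0.395
grasp_force: 50.1
clock: 5.08
eef_pos: [517.6, -211.6, 238.6]
tcp_rot: [3.141, -0.004, -0.159]
contact_force: [0.6, 0.2, -1.8]
opening: 0.393
grasp_force: 50.2
shift [-0.1337, -0.8473, -0.008] turn [0.0005, -0.0011, -0.1143] mm 172 t 5.0833
```

```bash
python3 -m inch '[[[-0.02,-0.12,-0.04,0,0,0],[-0.05,-0.28,-0.1,0,0,0],[-0.07,-0.46,-0.1,0,0,0],[-0.1,-0.64,-0.1,0,0,0],[-0.13,-0.82,-0.1,0,0,0],[-0.16,-1,-0.1,0,0,0]]]' && python3 -m inch '[[[-0.02,-0.17,0,0,0,0],[-0.05,-0.34,0,0,0,0],[-0.08,-0.51,0,0,0,0],[-0.11,-0.68,0,0,0,0],[-0.14,-0.84,0,0,0,0],[-0.16,-1,0,0,0,0],[-0.16,-1,0,0,0,0]]]'
python3 - <<'E'
from h import *
print(r.sense()["grasp_force"],r.sense()["eef_pos"])
to([495,290,260],-.16)
p=np.r_[r.sense()["eef_pos"],r.sense()["tcp_rot"]];np.save("w3.npy",p)
im=r.grab_frame("wrist")[:,:,::-1]; cv2.imwrite("pics/w3b.png",cv2.resize(im,(800,600)))
E
```

```text
clock: 5.58
eef_pos: [515.6, -7.0, 255.0]
tcp_rot: [3.142, 0.001, -0.16]
contact_force: [0.8, -0.9, -1.5]
opening: 0.398
grasp_force: 50.4
clock: 6.17
eef_pos: [516.1, 198.8, 254.9]
tcp_rot: [-3.14, 0.001, -0.156]
contact_force: [-0.2, -1.0, -1.5]
opening: 0.399
grasp_force: 50.7
50.65471759065986 [516.0684988  198.81691866 254.88837739]
shift [-0.175, -0.434, -0.0245] turn [-0.0006, 0.0003, 0.0012] mm 94 t 6.1667
```

View pics/w3b.png

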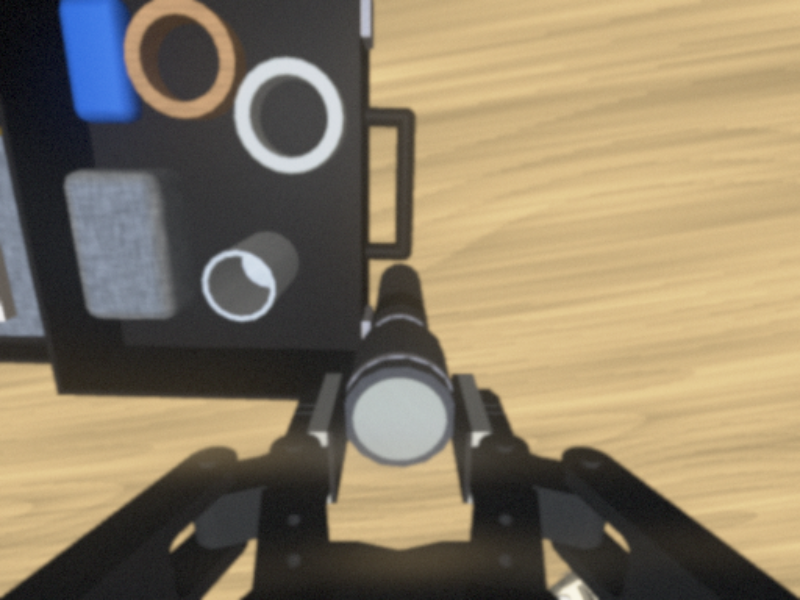

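The wrist picture shows the torch held straight between the pads: lens (399,419)/800, foot end near (400,275). The tube rim centre is at (240,286)/800.

Run:
```python
from h import *
p=np.load("w3.npy"); k=.64
print("tube",wz(np.array([240,286])*k,90,p).round(1).tolist())
L=wz(np.array([399,419])*k,p[2]+39,p); print("lens",L.round(1).tolist())
# predicted foot outline if upright: bottom disc r13
M=r.camera_info("wrist"); R=Ro.from_euler("xyz",p[3:]).as_matrix()
a=np.linspace(0,2*np.pi,60)
for name,z,rad in(("foot",-121,13),("lens",39,18)):
    W=np.c_[L[0]+rad*np.cos(a),L[1]+rad*np.sin(a),np.full(60,p[2]+z)]
    C=((W-p[:3])@R-M["mount"][:3,3])@M["mount"][:3,:3]
    q=cv2.projectPoints(C,np.zeros(3),np.zeros(3),M["K"],M["distortion"])[0][:,0]/k
    print(name,q.min(0),q.max(0))
```

```text
tube [520.1, 315.5, 90.0]
lens [516.5, 198.8, 293.9]
foot [378.4674725 262.4948358] [419.82360325 302.40832312]
lens [340.85139689 366.11140496] [457.15240977 467.92218178]
```

```bash
python3 -m inch '[[[-0.02,-0.14,0,0,0,0],[-0.04,-0.3,0,0,0,0],[-0.06,-0.45,0,0,0,0],[-0.075,-0.584,0,0,0,0],[-0.075,-0.584,0,0,0,0],[-0.075,-0.584,0,0,0,0]]]'
python3 - <<'E'
from h import *
to([519.7,316.5,215],-.16)
s=r.sense();p=np.r_[s["eef_pos"],s["tcp_rot"]];np.save("w4.npy",p)
im=r.grab_frame("wrist")[:,:,::-1]; cv2.imwrite("pics/w4b.png",cv2.resize(im,(800,600)))
for n in("scene","side"):
    f=r.grab_frame(n)[:,:,::-1]; c=(proj(n,[520,317,110])[0]).astype(int); x,y=max(c[0]-60,0),max(c[1]-60,0)
    cv2.imwrite(f"pics/{n}4.png",cv2.resize(f[y:y+120,x:x+120],None,fx=5,fy=5)); print(n,x,y)
a=cv2.imread("pics/scene4.png");b=cv2.imread("pics/side4.png")
cv2.imwrite("pics/both4.png",cv2.resize(np.hstack([a,b]),(800,400)))
E
```

```text
clock: 6.72
eef_pos: [519.9, 311.5, 254.7]
tcp_rot: [3.14, 0.001, -0.158]
contact_force: [0.7, -0.7, -2.0]
opening: 0.395
grasp_force: 51.0
shift [-0.0049, -0.0246, 0.1986] turn [0.0004, 0.0003, 0.0007] mm 40 t 6.7167
scene 287 218
side 194 30
```

View pics/w4b.png

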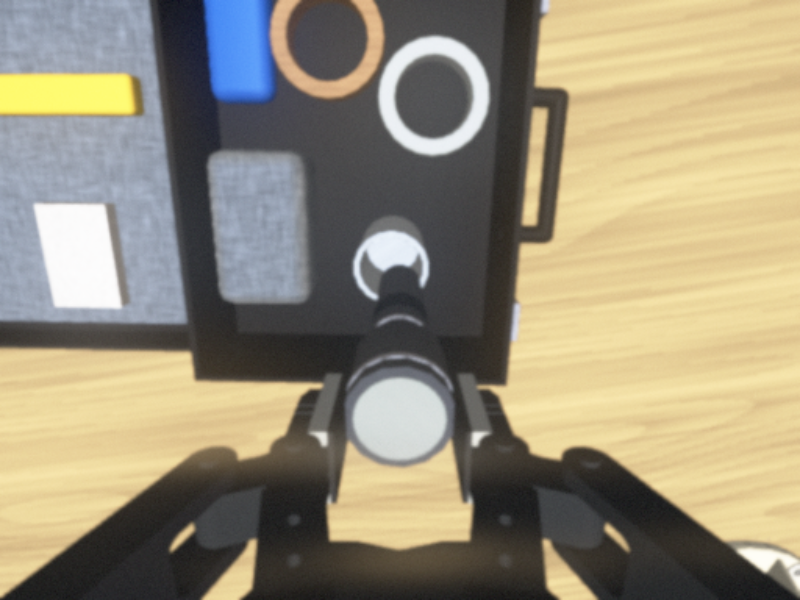

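View pics/both4.png

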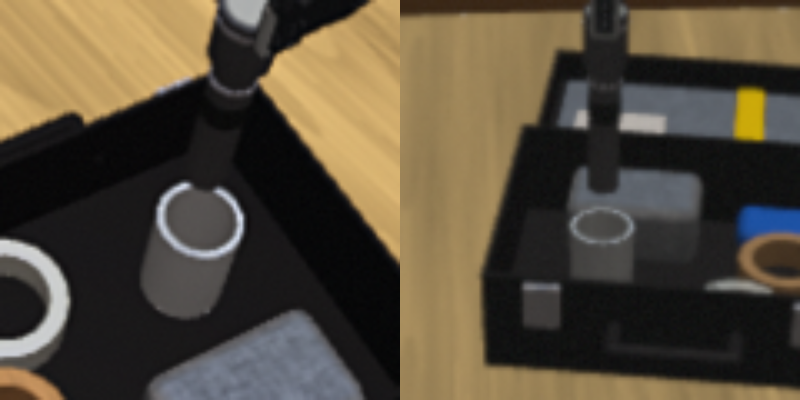

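The wrist view shows the rim centre at (391.5,266)/800, partly behind the torch foot. In the side view the foot (603,185) is straight above the rim (602,225).

Run:
```python
from h import *
p=np.load("w4.npy"); k=.64
print(wz(np.array([391.5,266])*k,90,p), wz(np.array([399,419])*k,p[2]+39,p),p,
 tri(np.array([287+200*.3,218+217*.3]),np.array([194+202*.3,30+225*.3])))
to([520,316.5,215],-.16)
```

```text
[521.55147996 316.33162367  90.        ] [520.34944833 311.65611543 293.73563983] [ 5.19934283e+02  3.11534314e+02  2.54735640e+02  3.14021830e+00
  9.93243812e-04 -1.57676666e-01] (array([518.96611569, 317.63020754,  88.70974999]), array([-0.58169782,  0.27598644, -0.78824476, -0.39158574]))
shift [-0.0056, -0.0317, 0.2015] turn [0.0004, 0.0002, 0.0] mm 41 t 6.8667
```

```bash
python3 -m inch '[[[0,-0.028,0,0,0,0],[0,-0.028,0.06,0,0,0],[0,-0.028,0.12,0,0,0],[0,-0.028,0.18,0,0,0],[0,-0.028,0.22,0,0,0],[0,-0.028,0.25,0,0,0],[0,-0.028,0.28,0,0,0],[0,-0.028,0.28,0,0,0]]]' && python3 -m inch '[[[0,0,0.05,0,0,0],[0,0,0.1,0,0,0],[0,0,0.15,0,0,0],[0,0,0.2,0,0,0],[0,0,0.25,0,0,0],[0,0,0.29,0,0,0],[0,0,0.31,0,0,0],[0,0,0.31,0,0,0]]]' && python3 -m inch '[[[0,0,0.004,0,0,0],[0,0,0.008,0,0,0],[0,0,0.012,0,0,0],[0,0,0.016,0,0,0],[0,0,0.016,0,0,0]]]'
```

```text
clock: 7.53
eef_pos: [520.5, 316.8, 198.1]
tcp_rot: [3.14, 0.002, -0.159]
contact_force: [-0.3, -0.4, -2.1]
opening: 0.395
grasp_force: 51.0
clock: 8.2
eef_pos: [520.5, 316.9, 136.3]
tcp_rot: [3.14, 0.001, -0.159]
contact_force: [-0.5, -0.5, -1.8]
opening: 0.394
grasp_force: 51.0
clock: 8.62
eef_pos: [521.2, 317.3, 134.7]
tcp_rot: [-3.141, -0.0, -0.159]
contact_force: [-0.7, 0.6, -1.6]
opening: 0.39
grasp_force: 51.0
```

```bash
python3 -m inch '[[[0,0,0.006,0,0,0],[0,0,0.012,0,0,0],[0,0,0.012,0,0,0]]]' ; python3 -m inch '[[[0,0,0.006,0,0,0],[0,0,0.006,0,0,0]]]'
```

```text
clock: 8.87
eef_pos: [521.0, 317.2, 131.8]
tcp_rot: [3.141, 0.0, -0.159]
contact_force: [-0.2, -0.0, -2.6]
opening: 0.395
grasp_force: 51.0
clock: 9.03
eef_pos: [521.4, 317.4, 131.1]
tcp_rot: [-3.141, -0.0, -0.159]
contact_force: [-0.0, 0.1, 0.6]
opening: 0.391
grasp_force: 51.2
```

```bash
python3 -m inch '[[[0,0,0.003,0,0,0],[0,0,0.003,0,0,0],[0,0,0.003,0,0,0]]]' && python3 -m inch '[[[0,0,0,0,0,0],[0,0,0,0,0,0],[0,0,0,0,0,0],[0,0,0,0,0,0],[0,0,0,0,0,0],[0,0,0,0,0,0],[0,0,0,0,0,0]]]' 1 && python3 -m inch '[[[0,0,-0.05,0,0,0],[0,0,-0.15,0,0,0],[0,0,-0.25,0,0,0],[0,0,-0.35,0,0,0],[0,0,-0.45,0,0,0],[0,0,-0.5,0,0,0],[0,0,-0.5,0,0,0],[0,0,-0.5,0,0,0]]]'
python3 - <<'E'
from h import *
fs=[]
for n in("scene","side"):
    f=r.grab_frame(n)[:,:,::-1]; c=(proj(n,[520,317,110])[0]).astype(int); x,y=max(c[0]-60,0),max(c[1]-60,0)
    fs.append(cv2.resize(f[y:y+120,x:x+120],(266,266)))
f=r.grab_frame("side")[:,:,::-1]; fs.append(cv2.resize(f[200:350,200:350],(266,266)))
cv2.imwrite("pics/end.png",np.hstack(fs))
E
```

```text
clock: 9.28
eef_pos: [521.7, 317.5, 131.1]
tcp_rot: [-3.141, -0.001, -0.159]
contact_force: [-0.2, -0.5, 4.8]
opening: 0.396
grasp_force: 51.7
clock: 9.87
eef_pos: [521.1, 317.2, 130.2]
tcp_rot: [3.142, 0.0, -0.159]
contact_force: [0.4, -0.4, 0.2]
opening: 0.997
grasp_force: 0.0
clock: 10.53
eef_pos: [521.2, 317.3, 230.5]
tcp_rot: [-3.141, -0.001, -0.159]
contact_force: [0.3, 0.5, -1.1]
opening: 1.0
grasp_force: 0.0
```

View pics/end.png

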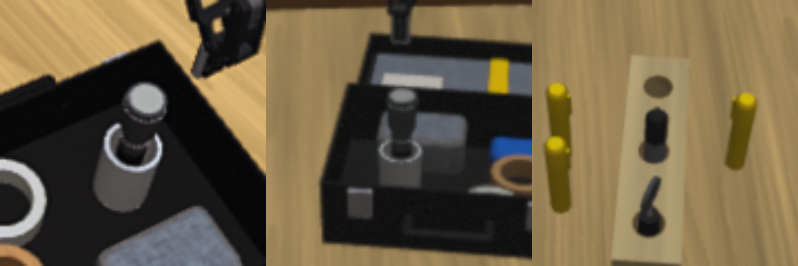

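The torch stands upright in the tube, lens up (scene crop 145,100). The marker and mirror still stand in the stand, and the gripper is clear of everything.

```bash
python3 -c "
from rig import r
print(r.sign_off())"
```

```text
the job is handed in; nothing more can be done
None
```

The torch is standing lens up on the floor of the tube with the gripper open and clear, the marker and mirror are still upright in the stand, and I handed the job in at about 10.7 s; no verdict came back.

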